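Rock a stuck press-in lid out of a storage box

ROBOT

A 6-joint arm with a two-finger parallel gripper is mounted at the origin on a cart in front of the work surface, level with it; the furniture and walls round the work are solid. World frame = base frame: x ahead of the robot, y to its left, z up, the work surface at z = 0. Lengths are in m, angles in rad, forces in N, time in s.
With the tool pointing down it reaches from about 0.25 to 0.775 m from the base axis. Payload 4 kg.
Tool frame: the origin (TCP) lies between the finger pads; the fingertips stand 25 mm ahead of it and the grasp point (between the pads) lies 6 mm ahead of it (robot.tip_reach is the z of the fingertips in the tool frame, in m); z points along the fingers, y is the line along which they close (so a half turn about z gives the same grasp; the last joint's range is limited). The gripper opens to 94 mm and grips with 3 to 60 N. Pads are 16 mm wide; open, the fingers measure 119 mm over their backs; the gripper's body (75 mm by 177 mm) begins 78 mm behind the grasp point.
Start: joints at [1.13, 0.087, 1.371, -0, 1.684, -0.103], TCP at [0.182, 0.519, 0.231] pointing down, gripper open.
Joint ranges: [-3.1, 3.1], [-0.76, 2.03], [0.27, 2.55], [-1.08, 4.22], [0.17, 2.65], [-2.57, 2.57]. Speed limits (rad/s): [2.79, 2.79, 3.14, 3.14, 3.14, 3.14].

INTERFACE

Orientations are given as [roll, pitch, yaw] about the fixed x, y, z axes, in that order (R = Rz(yaw) Ry(pitch) Rx(roll)).
In Python, from bench import robot gives the robot as it stands. The module is installed in compiled form; this text tells all that it offers.
- The arm moves only by the shell command python3 -m handwheel 'ROWS'. ROWS is JSON, a list of rows, each a list of 3 entries, a list of its own where there are three numbers: the turn, a rotation vector about the world's x, y, z in units of 90 degrees (1.0 is 90 degrees), then the shift along the world's x, y, z in units of 0.05 m (1.0 is 0.05 m), then the closure, from 0 (fully open) to 1 (shut). A call has 1 to 5 rows; each row shifts and turns the commanded pose from where the row before left it; what a row does not reach is not made up. A row lasts 1/10 s, in which the tool goes at most 50 mm and 8.59 degrees, less where a joint would pass 70% of its speed; a pose out of reach is approached as far as the arm can. A call with a number of a shift or a turn outside -1 to 1 is refused whole. A call with a gripper value outside its range is refused whole. The fingers move at their own pace and stop on an object; the grip force is fixed at half the most. Time passes only in rows, so rows that do not move let the fingers close. It gives the time, the measured TCP pose, the force, the opening and the grip force at its end, in the units of the state.
- robot.get_obs(): the state, without advancing time (a new reading comes with each control period).
- robot.snapshot(name): name is "scene" or "top" or "wrist"; returns (picture, depth): 480x640x3 uint8, red, green, blue; 480x640 float32, m along the optical axis (not along the pixel's ray), 0 where there is no reading.
- robot.calibration(name): a dict with "mtx" (3x3 intrinsics, pixels), "D" ([k1, k2, p1, p2, k3] as OpenCV has them; the pictures are not rectified), "extrinsics" (4x4, takes a point from camera to world coordinates); the wrist camera has in their place "hand_eye" (4x4, takes a point from camera to tool coordinates, whose origin is the TCP and whose axes are the flange's). Camera axes: x right, y down, z forward; pixel columns grow to the right and rows downward; lengths in m; the calibration is good to about 2 mm. A picture is of the moment at which its call begins: read the wrist's pose just before it. calibration takes no time and is no camera call.
- robot.close_job(): hands the job in; it is judged then, once.
Trained networks look in the newest picture that a camera, given by its name, has taken for a name from the list of things; names that differ only in an ending like _2 or _b are one class to them, and where a whole thing is asked for, a point or a joint stands for the part that bears it (a point fixed in the world has none). Each returns a list of dicts, best first, with "p" (0 to 1); they miss things now and then, are a little off and sometimes report something else, mostly with a low value. They report only what shows in the picture. A call takes as long as a camera call.
- robot.boxes_of(query, camera): "bbox" ([left, top, right, bottom] in pixels, round what is visible of it).
The state is a dict: "time": time; "joint_positions": joint angles; "qvel": joint speeds; "joint_torque": joint torques, N m; "tool_pos": TCP position; "ee_rot": TCP orientation; "wrist_force": force on the tool from outside, world axes, zero at the start; "wrist_torque": the same for the moment, N m; "width": finger opening in m; "finger_force": force on a finger pad.
Only numpy, scipy, OpenCV 4.12 (cv2) and the standard library are available. Lean on these libraries where they do the work, as an engineer would, in place of code of your own. Each camera call takes 0.05 s, during which the arm holds its last target. There are 200 camera calls.

TASK

The wooden lid of the white storage box is stuck tight. Take it by its upright grip and, instead of hauling it straight out, rock it clearly from side to side while it is still in the box, left end up first, then right end up, until it comes free; then keep hold of it level over the box, its plug two or three centimetres above the rim, and finish holding it there. Leave the cup, the kitchen timer and the teaspoon alone.

Things in the scene. Friction and masses are not known exactly. Their poses are not given: they have to be found in the camera images.
- storage_box: White rectangular stoneware box, 104 (x) x 176 (y) x 80 mm high, fixed to the worktop. Origin: centre of its underside. z is up, its long side lies along its y; +y is its left end as seen from the robot, -y its right. Mouth 92 x 164 mm; at both ends of it sprung rubber seals squeeze the ends of the lid's plug.
- lid: Light wooden press-in lid, about 220 g, axes parallel to the box's when seated. Origin: centre of the underside of its flange, 80 mm above the worktop when seated on the rim. Flange 112 (x) x 184 (y) x 9 mm thick, above the origin; plug below it 88 x 146 mm, reaching 28 mm down into the mouth: the lid is clear once it has risen more than 28 mm.
- grip_top (a point): Centre of the top of the lid's upright grip block, 64 mm above the lid's origin. The block, 22 mm (x) x 44 mm (y), stands on the middle of the flange, from 9 to 64 mm above the origin. Fingers closing across its 44 mm (along the lid's y) can rock the lid. It leans to the right when the left end is up, to the left when the right end is up.
- left_end (a point): Middle of the lid's left (+y) flange edge, underside, 92 mm from the lid's origin; 80 mm above the worktop when seated. A seal holds each end of the plug by friction, about 18 N an end (some 35 to 45 N for a straight pull, half of that when rocked); an end once raised stays up. Rocking is turning about the lid's x axis with one flange end as pivot, about 0.1 rad to each side.
- right_end (a point): Middle of the lid's right (-y) flange edge, underside, 92 mm from the lid's origin; 80 mm above the worktop when seated. Turning the lid by 0.1 rad raises one end about 18 mm above the other; to count, a rock to a side must exceed 3 degrees while the plug is still in the mouth.
- mug: Small striped cup with a handle, 60 x 83 x 51 mm, to the left of the box; origin at the centre of its underside. Leave alone.
- timer: Round wind-up kitchen timer, 69 mm across, 53 mm high, to the right of the box; origin at the centre of its underside. Leave alone.
- spoon: Metal teaspoon, 130 x 27 x 11 mm, lying in front of the box; origin at the centre of its underside, x along it. Leave alone.

How it is judged:
On the way, in this order (a step that is already met when the one before it is completed fails the run):
1. the lid is rocked left end up, by more than 3 degrees, its right end still down in the box (angle between lid's own z axis and vertical above 0.05 rad and y of grip_top in the frame of storage_box below 0 m and z of right_end in the frame of storage_box below 0.09 m), for 0.1 s.
2. then it is rocked right end up, by more than 3 degrees, while its plug is still in the mouth (angle between lid's own z axis and vertical above 0.05 rad and y of grip_top in the frame of storage_box above 0 m and z of lid in the frame of storage_box below 0.106 m), for 0.1 s.
At the end, for the whole second after the job is handed in: The robot holds the lid still between its fingers, level within about 8 degrees, over the box (centres within 30 mm), the underside of its plug 3 to 45 mm above the rim and touching nothing of the box (z of lid in the frame of storage_box between 0.111 and 0.153 m and horizontal distance between lid and storage_box below 0.03 m and angle between lid's own z axis and vertical below 0.15 rad and contact force between lid and storage_box below 0.1 N and contact force between the fingers and lid above 1 N and linear speed of lid below 0.03 m/s); the arm keeps its last pose, push and grip.
It fails at once if the cup is pushed more than 25 mm or tipped (distance of mug from where it was at the start of the episode above 0.025 m or angle between mug's own z axis and vertical above 0.4 rad).
It fails at once if the kitchen timer is pushed more than 25 mm or tipped (distance of timer from where it was at the start of the episode above 0.025 m or angle between timer's own z axis and vertical above 0.4 rad).
It fails at once if the teaspoon is pushed more than 25 mm or tipped (distance of spoon from where it was at the start of the episode above 0.025 m or angle between spoon's own z axis and vertical above 0.4 rad).
It also fails if it takes over 38 s, if anything falls off the work surface, if the arm or the gripper's body presses on something with over 40 N, if the wrist force passes 120 N, or if a joint passes its speed limit or range.

## Working session

There is one attempt and no reset: what is moved stays moved. The work goes in short steps, Python scripts to look and compute and a shell command to move; the robot and the scene stay as the last step left them, time stands still between calls to the robot, and variables do not carry over. Pictures are saved under pics/ and viewed, at most 10 in all, crops included, and the job is handed in when it is done.

```bash
mkdir -p pics; cat > h.py <<'E'
import numpy as np, cv2
from bench import robot
def snap(n,f):
    im,d=robot.snapshot(n); cv2.imwrite('pics/'+f,im[:,:,::-1]); np.save('pics/'+f+'.npy',d); return im,d
def cloud(n,d):
    c=robot.calibration(n); v,u=np.mgrid[0:480,0:640]
    p=cv2.undistortPoints(np.stack([u,v],-1).reshape(-1,1,2).astype(np.float64),np.array(c['mtx']),np.array(c['D'])).reshape(480,640,2)
    P=np.dstack([p*d[...,None],d]); E=np.array(c['extrinsics'])
    W=P@E[:3,:3].T+E[:3,3]; W[d<=0]=np.nan; return W
E
python3 - <<'E'
from h import *
o=robot.get_obs(); print({k:np.round(v,3).tolist() for k,v in o.items()})
for n in('top','scene'):
    im,d=snap(n,n+'1.png'); W=cloud(n,d)
    for q in('lid','storage_box','grip_top','mug','timer','spoon'):
        print(n,q,[(np.round(b['bbox']).tolist(),round(b['p'],2)) for b in robot.boxes_of(q,n)[:2]])
    for lo,hi in((.135,.155),(.084,.096)):
        m=(W[...,2]>lo)&(W[...,2]<hi)&(W[...,0]>.2)&(W[...,0]<.8)&(abs(W[...,1])<.5)
        k,l,s,c=cv2.connectedComponentsWithStats(m.astype(np.uint8))
        for i in range(1,k):
            if s[i,4]>60:
                p=W[l==i]; r=cv2.minAreaRect(p[:,:2].astype(np.float32)); print(n,lo,s[i].tolist(),np.round(np.median(p,0),4),np.round(r[0],4),np.round(r[1],4),r[2])
E
```

```text
{'time': 0.0, 'joint_positions': [1.13, 0.088, 1.372, -0.0, 1.684, -0.103], 'qvel': [0.0, 0.0, 0.0, -0.002, -0.001, -0.0], 'joint_torque': [-0.0, -34.017, -30.243, 0.072, 0.033, -0.0], 'tool_pos': [0.182, 0.518, 0.229], 'ee_rot': [-3.139, -0.0, 2.804], 'wrist_force': [0.098, -0.233, 0.245], 'wrist_torque': [-0.012, -0.043, 0.047], 'finger_force': 0.0, 'width': 0.094}
top lid [([294.0, 193.0, 408.0, 276.0], 0.91), ([233.0, 220.0, 279.0, 254.0], 0.26)]
top storage_box [([306.0, 258.0, 401.0, 280.0], 0.69), ([334.0, 281.0, 399.0, 310.0], 0.16)]
top grip_top [([294.0, 194.0, 407.0, 276.0], 0.6)]
top mug [([232.0, 221.0, 279.0, 252.0], 0.65)]
top timer [([424.0, 207.0, 456.0, 247.0], 0.93)]
top spoon []
top 0.135 [327, 77, 69, 42, 1899] [0.7618 0.0601 0.1473] [0.7637 0.0651] [0.12   0.0727] 89.96837615966797
top 0.135 [240, 79, 18, 7, 67] [0.7974 0.2623 0.1394] [0.7968 0.2625] [0.0064 0.0298] 0.406202495098114
top 0.135 [516, 79, 124, 67, 1848] [ 0.7004 -0.3086  0.145 ] [ 0.7055 -0.3108] [0.2522 0.0984] 67.27569580078125
top 0.135 [112, 108, 32, 35, 248] [0.7    0.4573 0.1468] [0.7119 0.4
[... 2147 characters left out ...]
 0.0699] 56.20478439331055
scene 0.084 [431, 214, 16, 7, 80] [0.7732 0.1345 0.0898] [0.7745 0.1349] [0.0072 0.0292] 54.787452697753906
scene 0.084 [448, 235, 43, 17, 213] [0.7478 0.0286 0.0901] [0.7558 0.0374] [0.0295 0.0744] 41.05282974243164
scene 0.084 [288, 238, 127, 80, 4213] [0.5232 0.0596 0.0887] [0.536  0.0849] [0.1147 0.1859] 10.830020904541016
scene 0.084 [481, 266, 41, 21, 320] [ 0.726  -0.0652  0.0896] [ 0.7353 -0.057 ] [0.0375 0.0653] 34.13138961791992
scene 0.084 [515, 293, 60, 31, 455] [ 0.7172 -0.1594  0.0882] [ 0.7325 -0.15  ] [0.0542 0.0886] 32.541847229003906
scene 0.084 [539, 355, 101, 90, 1378] [ 0.6476 -0.2986  0.0909] [ 0.6501 -0.2955] [0.1609 0.019 ] 88.97997283935547
```

View pics/scene1.png

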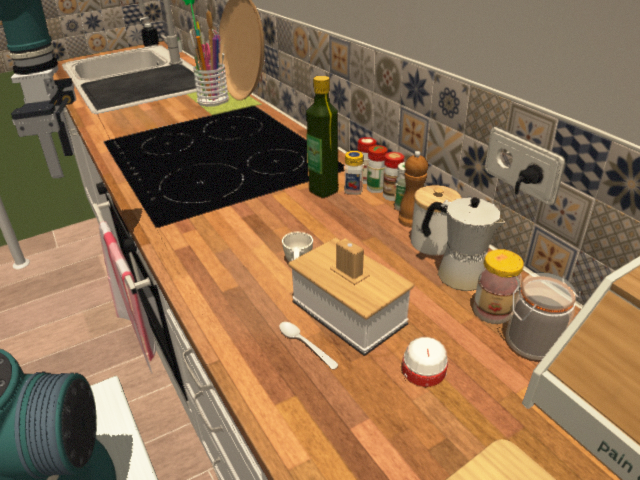

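View pics/top1.png

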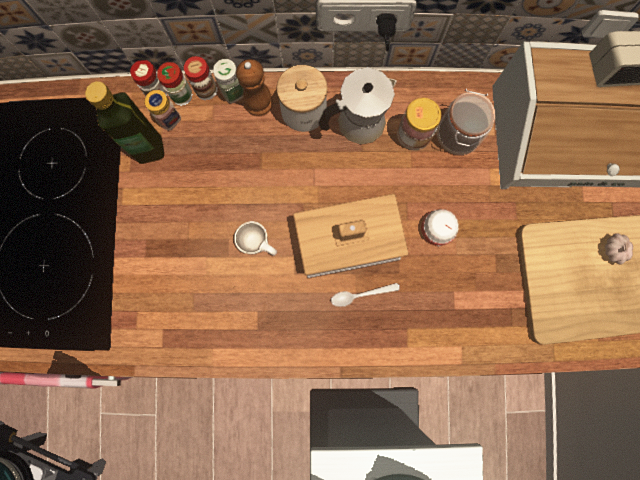

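The pictures show the lid at about (350,235) in the top view, with its right end further from the robot (yaw +11°). The cup is at (250,238), the timer at (440,227), the spoon at (365,295), and the way in is clear at height.

```bash
python3 -m handwheel '[[[0,0,0.034],[0.56,-0.69,0],0],[[0,0,0.034],[0.56,-0.69,0],0],[[0,0,0.034],[0.56,-0.69,0],0],[[0,0,0.034],[0.56,-0.69,0],0],[[0,0,0.034],[0.56,-0.69,0],0]]'
python3 -m handwheel '[[[0,0,0.034],[0.56,-0.69,0],0],[[0,0,0.034],[0.56,-0.69,0],0],[[0,0,0.034],[0.56,-0.69,0],0],[[0,0,0.034],[0.56,-0.69,0],0],[[0,0,0.034],[0.56,-0.69,0],0]]'
python3 -m handwheel '[[[0,0,0],[0.56,-0.69,0],0],[[0,0,0],[0.56,-0.69,0],0],[[0,0,0],[0.2,-0.2,0],0],[[0,0,0],[0,0,0],0],[[0,0,0],[0,0,0],0]]'
```

```text
time: 1.2
tool_pos: [0.3231, 0.345, 0.2307]
ee_rot: [3.141, 0.001, 3.073]
wrist_force: [1.0, 0.7, -0.2]
width: 0.0939
finger_force: 0.0
time: 1.7
tool_pos: [0.4632, 0.1724, 0.2308]
ee_rot: [3.141, 0.001, -2.943]
wrist_force: [1.0, 1.9, 0.7]
width: 0.0943
finger_force: 0.0
time: 2.2
tool_pos: [0.5277, 0.0957, 0.2304]
ee_rot: [3.141, -0.001, -2.945]
wrist_force: [-1.0, -0.0, 0.9]
width: 0.094
finger_force: 0.0
```

```bash
python3 -m handwheel '[[[0,0,0],[0.14,-0.22,-0.1],0],[[0,0,0],[0,0,-0.6],0],[[0,0,0],[0,0,-0.6],0],[[0,0,0],[0,0,-0.5],0],[[0,0,0],[0,0,-0.38],0]]'
python3 -m handwheel '[[[0,0,0],[0,0,0],0],[[0,0,0],[0,0,0],0.4],[[0,0,0],[0,0,0],0.5],[[0,0,0],[0,0,0],0.6],[[0,0,0],[0,0,0],0.7]]'
python3 -m handwheel '[[[0,0,0],[0,0,0],1],[[0,0,0],[0,0,0],1],[[0,0,0],[0,0,0],1],[[0,0,0],[0,0,0],1],[[0,0,0],[0,0,0],1]]'
```

```text
time: 2.7
tool_pos: [0.5339, 0.0847, 0.1194]
ee_rot: [3.141, -0.002, -2.943]
wrist_force: [0.4, 0.4, 0.2]
width: 0.094
finger_force: 0.0
time: 3.2
tool_pos: [0.536, 0.084, 0.1228]
ee_rot: [-3.141, 0.002, -2.945]
wrist_force: [0.0, 0.6, -0.2]
width: 0.065
finger_force: 0.0
time: 3.7
tool_pos: [0.5352, 0.085, 0.1217]
ee_rot: [3.14, 0.0, -2.945]
wrist_force: [-0.4, 4.7, 1.6]
width: 0.0438
finger_force: 30.0
```

```bash
cat >> h.py <<'E'
def lid(n='scene',f='x'):
    im,d=snap(n,f); W=cloud(n,d); c0=np.array([.5350,.0855]); a=np.radians(11)
    X=np.array([np.cos(a),np.sin(a)]);Y=np.array([-np.sin(a),np.cos(a)])
    q=W[...,:2]-c0; u=q@X; v=q@Y; z=W[...,2]
    m=(abs(u)<.05)&(abs(v)<.086)&((abs(v)>.045)|(abs(u)>.03))&(z>.07)&(z<.16)
    u,v,z=u[m],v[m],z[m]
    for _ in range(6):
        A=np.c_[u,v,np.ones_like(u)]; k=np.linalg.lstsq(A,z,rcond=None)[0]; r=abs(z-A@k); g=r<max(.003,2*np.median(r)); u,v,z=u[g],v[g],z[g]
    print(n,'n',len(u),'slope x,y',np.round(k[:2],4),'origin z',round(k[2]-.009,4),'res',np.round(np.std(z-np.c_[u,v,np.ones_like(u)]@k),4))
E
python3 - <<'E'
from h import *
lid('scene','s2.png');lid('top','t2.png')
E
```

```text
scene n 2272 slope x,y [-0.0015 -0.0059] origin z 0.0797 res 0.001
top n 1239 slope x,y [-0.0027 -0.0036] origin z 0.0799 res 0.0014
```

```bash
python3 -m handwheel '[[[0.019,0.0037,0],[0.005,-0.027,0.054],1],[[0.019,0.0037,0],[0.005,-0.027,0.054],1],[[0.019,0.0037,0],[0.006,-0.028,0.054],1],[[0,0,0],[0,0,0],1],[[0,0,0],[0,0,0],1]]'
python3 - <<'E'
from h import *
lid('scene','s3.png');lid('top','t3.png')
E
```

```text
time: 4.3
tool_pos: [0.5356, 0.0812, 0.1272]
ee_rot: [3.048, -0.001, -2.944]
wrist_force: [2.0, 7.9, -6.5]
width: 0.0445
finger_force: 29.9
scene n 2272 slope x,y [0.0019 0.062 ] origin z 0.0856 res 0.0009
top n 1447 slope x,y [-0.0003  0.0669] origin z 0.0857 res 0.0014
```

```bash
python3 -m handwheel '[[[0.0125,0.0024,0],[0.004,-0.018,0.04],1],[[0,0,0],[0,0,0],1],[[0,0,0],[0,0,0],1]]'
python3 - <<'E'
from h import *
lid('scene','s4.png');lid('top','t4.png')
E
```

```text
time: 4.7
tool_pos: [0.5357, 0.0802, 0.1288]
ee_rot: [3.029, -0.001, -2.944]
wrist_force: [1.5, 8.6, -9.7]
width: 0.0446
finger_force: 29.9
scene n 2274 slope x,y [0.0024 0.0802] origin z 0.0872 res 0.0009
top n 1504 slope x,y [0.0007 0.0856] origin z 0.0875 res 0.0014
```

```bash
python3 -m handwheel '[[[-0.027,-0.0052,0],[-0.0055,0.0275,0.058],1],[[-0.027,-0.0052,0],[-0.0055,0.0275,0.058],1],[[-0.027,-0.0052,0],[-0.0055,0.0275,0.058],1],[[-0.027,-0.0052,0],[-0.0055,0.0275,0.058],1],[[0,0,0],[0,0,0],1]]'
python3 - <<'E'
from h import *
lid('scene','s5.png');lid('top','t5.png')
E
```

```text
time: 5.3
tool_pos: [0.5338, 0.0869, 0.1384]
ee_rot: [-3.085, -0.005, -2.944]
wrist_force: [4.0, 3.9, -14.0]
width: 0.0446
finger_force: 29.9
scene n 2031 slope x,y [ 0.0048 -0.0288] origin z 0.0952 res 0.0009
top n 1000 slope x,y [ 0.0095 -0.0311] origin z 0.0958 res 0.0014
```

```bash
python3 -m handwheel '[[[-0.0205,-0.004,0],[-0.005,0.027,0.05],1],[[-0.0205,-0.004,0],[-0.005,0.027,0.05],1],[[0,0,0],[0,0,0],1],[[0,0,0],[0,0,0],1]]'
python3 - <<'E'
from h import *
lid('scene','s6.png');lid('top','t6.png')
E
```

```text
time: 5.8
tool_pos: [0.5346, 0.0867, 0.148]
ee_rot: [-3.014, -0.002, -2.945]
wrist_force: [0.0, 0.1, -1.7]
width: 0.0439
finger_force: 30.0
scene n 2053 slope x,y [ 0.0096 -0.1322] origin z 0.1033 res 0.0008
top n 1335 slope x,y [ 0.0075 -0.1355] origin z 0.1039 res 0.0014
```

```bash
python3 -m handwheel '[[[0,0,0],[-0.008,0.04,-0.03],1],[[0,0,0],[0,0,0],1],[[0,0,0],[0,0,0],1],[[0,0,0],[0,0,0],1]]'
python3 - <<'E'
from h import *
lid('scene','s7.png');lid('top','t7.png')
E
```

```text
time: 6.3
tool_pos: [0.5343, 0.089, 0.1468]
ee_rot: [-3.014, -0.001, -2.946]
wrist_force: [0.4, 0.4, -2.0]
width: 0.0439
finger_force: 30.0
scene n 2087 slope x,y [ 0.011  -0.1321] origin z 0.1025 res 0.0008
top n 1378 slope x,y [ 0.0121 -0.1348] origin z 0.1028 res 0.0014
```

```bash
python3 -m handwheel '[[[0,0,0],[0,0,0.12],1],[[0,0,0],[0,0,0.18],1],[[0.021,0.0041,0],[0,-0.02,0.12],1],[[0.021,0.0041,0],[0,-0.02,0.12],1],[[0.021,0.0041,0],[0,-0.02,0.08],1]]'
python3 -m handwheel '[[[0.021,0.0041,0],[0,0,0],1],[[0,0,0],[0,0,0],1],[[0,0,0],[0,0,0],1],[[0,0,0],[0,0,0],1],[[0,0,0],[0,0,0],1]]'
python3 - <<'E'
from h import *
lid('scene','s8.png');lid('top','t8.png')
E
```

```text
time: 6.9
tool_pos: [0.5349, 0.0862, 0.1795]
ee_rot: [-3.116, 0.002, -2.945]
wrist_force: [-0.6, -0.1, -2.1]
width: 0.044
finger_force: 30.0
time: 7.4
tool_pos: [0.5342, 0.0865, 0.1777]
ee_rot: [3.134, -0.001, -2.945]
wrist_force: [-0.3, -0.5, -1.8]
width: 0.0438
finger_force: 30.0
scene n 2350 slope x,y [0.0116 0.0034] origin z 0.1332 res 0.0008
top n 1348 slope x,y [0.0295 0.0022] origin z 0.1341 res 0.0013
```

View pics/s8.png

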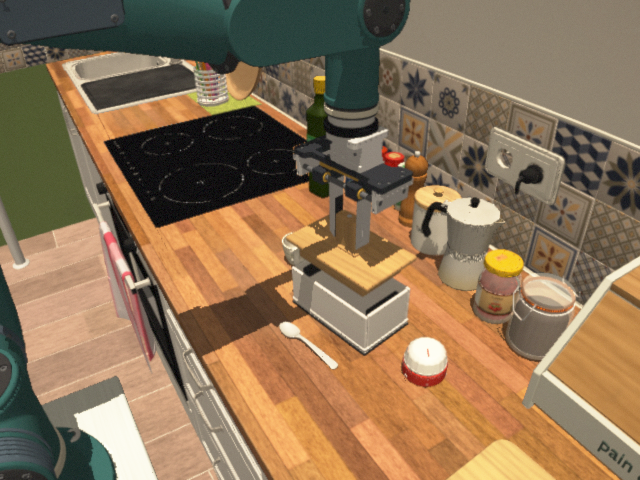

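The picture shows the lid held level above the open box, around (350,250). The cup, timer (425,360) and spoon (308,345) are undisturbed, and the plug is about 25 mm above the rim.

```bash
python3 -c "
from bench import robot
print(robot.close_job())"
```

```text
the job is handed in; nothing more can be done
None
```

I rocked the lid left end up (about 0.085 rad), then right end up (about 0.13 rad) with its plug still in the mouth. It came free, and I handed in holding it level with the plug about 25 mm above the rim; no verdict came back.

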